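Fit the dryer's knob on its D-shaft and hold it pressed in

TASK

Start the filament dryer: unclip the pointer knob from its cradle on the aluminium tool rail by pulling it up, turn it so that the flat in its bore meets the flat of the dryer's bare D-shaft, and push it fully home on the shaft. Then press knob and shaft all the way in against the switch spring and finish while still gripping the knob and holding it pressed in: do not let go. Leave the round thumbwheel parked in its own cradle and do not knock over or push about the other things.

Things in the scene. Friction and masses are not known exactly. Their poses are not given: they have to be found in the camera images.
- knob: Loose black plastic pointer knob, about 45 g, 38 mm tall, clipped upright in one of the rail's two cradles (which one varies). Origin: centre of its underside; z up along its axis, +x towards the pointer nose. Round skirt 50 mm across at the foot (straight for 2 mm, then tapering by 20 degrees to 42 mm at height 13 mm), closed by a flat top 40 mm across at height 18 mm
- knob_bar (a point): Middle of the knob's grip bar, on its axis, 28 mm above its underside. The bar stands on the flat top from height 18 to 38 mm, 14 mm wide (y), its sides parallel from x = -20 to +13 mm, then running to a blunt nose at x = +24 mm; a white line on top near the nose
- knob_bore (a point): Blind end of the D-shaped bore in the knob's underside: on its axis, 14 mm above the underside. Bore 13.2 mm across, its flat on the +x side (under the nose), 2.6 mm from the axis; mouth chamfered 1.3 mm (flat 0.7). It goes on the shaft one way round only, pointer nose over the shaft's flat, with 0.6 mm clearance each side; fully home, this point meets point shaft_tip
- shaft_tip (a point): Centre of the top end of the dryer's bare upright steel D-shaft; z up, +x to the side that has the flat. 12 mm in diameter, flat 2.0 mm from the axis, end chamfered 1.2 mm, standing 24 mm clear of the deck. It sinks 5 mm when pressed (the seated knob still clears all below it). It turns stiffly (0.04 N m) and stays where it is, anywhere within 0.6 rad of the dryer's +x
- stop_arm: Flat steel stop arm at the foot of the D-shaft, lying on the deck and turning with the shaft: 8 mm wide, reaching 23 mm from the axis, 3 mm thick. Origin: on the shaft's axis at deck height. Its +x, along the arm, points the same way as the shaft's flat; seen well from above
- shaft (a joint): Switch travel of the D-shaft in m: 0 = out, 0.005 = pressed all the way in. The spring takes 4 N to start and 7 N at full travel and pushes it out again when released
- dryer: Fixed filament dryer. Origin: on the table under the centre of its drum. Grey base, x from -120 to +120 and y from -120 to +250 mm, its flat deck 60 mm above the table. Round drum with clear hood, 230 mm across, 149 mm above the table, centred on the origin. The D-shaft stands on the open deck at x = -15, y = +190 mm; a flat display at x = +85 mm, a low rocker switch at x = -95 mm
- rail: Fixed aluminium extrusion 40 mm wide, 340 mm long (its y), top 40 mm above the table. Origin: on the table under its middle. Two equal red printed cradles at y = -75 and +75 mm, floor 48 mm above the table. On each cradle's -y and +y side a sprung tongue hooks over the skirt, top 13 mm above the floor; pulled straight up with about 7 to 12 N they spring aside and let go after 8 mm
- cradle_a (a point): Centre of the floor of the cradle at the rail's y = -75 mm
- cradle_b (a point): Centre of the floor of the cradle at the rail's y = +75 mm
- thumbwheel: Bystander: loose black round thumbwheel, 34 mm tall, same 50 mm skirt, with a round 33 mm knurled grip instead of a pointer bar, clipped in the other cradle. Origin: centre of its underside
- glue_stick: Bystander: standing pale green glue stick with white cap, 38 mm across, 134 mm tall. Origin: centre of its underside
- adhesive: Bystander: small standing bottle with black cap, 36 mm across, 95 mm tall. Origin: centre of its underside
- cutters: Bystander: side cutters with blue handles lying flat, about 130 by 55 mm, 12 mm tall. Origin: near the joint, on the table
- test_print: Bystander: little orange printed boat, 61 mm long, 46 mm tall. Origin: under its middle
- nozzle_dish: Bystander: red printed dish 44 by 60 mm, 14 mm tall, with brass nozzles. Origin: centre of its underside
Mind the look-alikes: they are no part of the job. Leave any pink or purple look-alike of the knob alone.

How it is judged:
On the way, in this order (a step that is already met when the one before it is completed fails the run):
1. the pointer knob is pulled up out of its clips, held by the gripper (z of knob in the frame of rail above 0.065 m and contact force between the fingers and knob above 1 N), for 0.1 s.
2. the knob is fully home on the D-shaft, flat to flat (z of knob in the frame of shaft_tip below -0.0125 m and horizontal distance between knob and shaft_tip below 0.0025 m and angle between the x axis of knob and the x axis of shaft_tip, either way round below 0.26 rad), for 0.1 s.
At the end, for the whole second after the job is handed in: For the last second the gripper holds the knob (over 3 N), the knob is home on the shaft (underside 12.5 mm or more below its end, axes within 2.5 mm, flats within 0.26 rad, upright) and the shaft is pressed in over 3.5 of its 5 mm; the thumbwheel is within 10 mm of its start (all of step 2 and value of joint shaft above 0.0035 m and angle between knob's own z axis and vertical below 0.1 rad and contact force between the fingers and knob above 3 N and distance of thumbwheel from where it was at the start of the episode below 0.01 m); the arm keeps its last pose, push and grip.
It fails at once if the thumbwheel is pulled out of its cradle (distance of thumbwheel from where it was at the start of the episode above 0.015 m).
It fails at once if another thing on the bench is pushed away or knocked over (distance of any of glue_stick, adhesive, cutters, test_print, nozzle_dish from where it was at the start of the episode above 0.04 m or angle between any of glue_stick, adhesive's own z axis and vertical above 0.5 rad).
It also fails if it takes over 48 s, if anything falls off the work surface, if the arm or the gripper's body presses on something with over 40 N, if the wrist force passes 120 N, or if a joint passes its speed limit or range.

ROBOT

A 7-joint arm with a two-finger parallel gripper is mounted at the origin on the work surface. World frame = base frame: x ahead of the robot, y to its left, z up, the work surface at z = 0. Lengths are in m, angles in rad, forces in N, time in s.
With the tool pointing down it reaches from about 0.425 to 0.825 m from the base axis. Payload 3.6 kg.
Tool frame: the origin (TCP) lies at the very end of the fingers, on their centre line; the grasp point (between the pads) lies 19 mm behind it; z points along the fingers, y is the line along which they close (so a half turn about z gives the same grasp; the last joint's range is limited). The gripper opens to 85 mm and grips with 20 to 120 N. Pads are 22 mm wide; open, the fingers measure 114 mm over their backs; the gripper's body (76 mm by 85 mm) begins 54 mm behind the grasp point. The pads swing forward as they close: fully open they stand 13 mm farther back than shut.
Start: joints at [1.313, 0.615, -0.013, 1.423, 0.008, 1.103, -0.04], TCP at [0.149, -0.633, 0.231] pointing down, gripper open.
Joint ranges: [-3.12, 3.12], [-0.3, 2.06], [-1.34, 1.32], [0.26, 2.42], [-1.36, 4.5], [0.01, 1.98], [-2.84, 2.84]. Speed limits (rad/s): [2.79, 2.79, 3.14, 3.14, 3.14, 3.14, 3.14].

INTERFACE

Orientations are given as a unit quaternion [w, x, y, z].
In Python, from bench import r gives the robot as it stands. The module is installed in compiled form; this text tells all that it offers. Calls block until the motion is done:
- r.move_to(position, orientation): joint-space move of the TCP to a pose.
- r.movel(position, orientation=None, max_speed=0.15): straight line of the TCP; orientation=None keeps the orientation; max_speed is the mean speed in m/s.
- r.set_joints(angles): joint-space move.
- r.gripper_to(opening): finger opening in m; the grip force is fixed at half the most; returns when the fingers have stopped.
- r.pause(seconds).
- r.inverse_kinematics(position, orientation): joint angles nearest the present ones, or None.
- r.observe(): the state.
- r.get_image(name): name is "scene" or "side" or "wrist"; returns the picture (420x560x3 uint8, red, green, blue); there is no depth.
- r.camera_params(name): a dict with "K" (3x3 intrinsics, pixels), "R" (3x3) and "t" (3): a world point X has camera coordinates R X + t; the wrist camera has in their place "hand_eye" (4x4, takes a point from camera to tool coordinates, whose origin is the TCP and whose axes are the flange's). Camera axes: x right, y down, z forward; pixel columns grow to the right and rows downward; lengths in m; the calibration is good to about 2 mm. A picture is of the moment at which its call begins: read the wrist's pose just before it. camera_params takes no time and is no camera call.
A pose or a line that the arm cannot do raises r.IKError and nothing moves.
- r.job_done(): hands the job in; it is judged then, once.
The state is a dict: "clock": time; "joint_positions": joint angles; "dq": joint speeds; "joint_efforts": joint torques, N m; "position": TCP position; "tool_rot": TCP orientation; "wrist_force": force on the tool from outside, world axes, zero at the start; "torque": the same for the moment, N m; "opening": finger opening in m; "gripper_force": force on a finger pad.
Only numpy, scipy, OpenCV 4.12 (cv2) and the standard library are available. Lean on these libraries where they do the work, as an engineer would, in place of code of your own. Each camera call takes 0.05 s, during which the arm holds its last target. There are 200 camera calls.

## Working session

There is one attempt and no reset: what is moved stays moved. The work goes in short steps, each a Python script; the robot and the scene stay as the last script left them, time stands still between calls to the robot, and variables do not carry over. Pictures are saved under pics/ and viewed, at most 10 in all, crops included, and the job is handed in when it is done.

```bash
mkdir -p pics; python3 - <<'E'
from bench import r
import cv2,numpy as np
a=[]
for n in("scene","side"):
    im=r.get_image(n); cv2.imwrite(f"pics/{n}0.png",im[:,:,::-1]); 
    p=r.camera_params(n); print(n,p["K"].tolist(),(-p["R"].T@p["t"]).round(3),p["R"].round(3).tolist())
s=r.observe(); im=r.get_image("wrist"); cv2.imwrite("pics/wrist0.png",im[:,:,::-1])
print(r.camera_params("wrist")); print(s)
E
```

```text
scene [[468.5705490737136, 0.0, 281.6293803193359], [0.0, 468.5705490737136, 211.30877587168305], [0.0, 0.0, 1.0]] [1.019 0.216 1.001] [[-0.34, 0.941, -0.006], [0.804, 0.287, -0.521], [-0.488, -0.182, -0.854]]
side [[442.9942025904958, 0.0, 285.6485647016165], [0.0, 442.9942025904958, 216.016082980213], [0.0, 0.0, 1.0]] [ 0.491 -0.648  0.849] [[1.0, -0.031, -0.005], [-0.026, -0.75, -0.66], [0.016, 0.66, -0.751]]
{'K': array([[310.40818579,   0.        , 276.08810165],
       [  0.        , 310.40818579, 211.98774855],
       [  0.        ,   0.        ,   1.        ]]), 'hand_eye': array([[ 1.29190651e-04, -9.59529568e-01, -2.81607869e-01,
         7.14341903e-02],
       [ 9.99999763e-01, -6.65086181e-05,  6.85377175e-04,
        -1.73696358e-03],
       [-6.76369015e-04, -2.81607890e-01,  9.59529332e-01,
        -1.40998511e-01],
       [ 0.00000000e+00,  0.00000000e+00,  0.00000000e+00,
         1.00000000e+00]])}
{'clock': 0.1, 'joint_positions': array([ 1.31348989,  0.61582593, -0.01261312,  1.42475184,  0.00810105,
        1.10336053, -0.04040495]), 'dq': array([-7.67530191e-04, -1.55328468e-03, -8.91568145e-05, -4.14056296e-03,
       -2.47377963e-04,  3.02941499e-04,  7.78959577e-04]), 'joint_efforts': array([ 9.87783606e-04, -4.70388544e+01,  2.60163154e-01, -1.71570271e+01,
        1.01180084e-02,  5.89846313e-03, -1.06129897e-05]), 'position': array([ 0.14854977, -0.63209904,  0.23024737]), 'tool_rot': array([-1.13824637e-03,  9.93344423e-01,  1.15176127e-01, -1.47444293e-04]), 'wrist_force': array([-0.72826135, -0.23947625,  0.07910976]), 'torque': array([0.01920975, 0.06854402, 0.01308638]), 'gripper_force': 0.0, 'opening': 0.08536788817316655}
```

View pics/scene0.png

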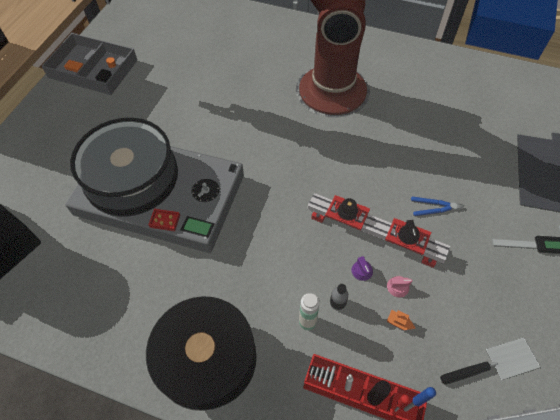

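View pics/side0.png

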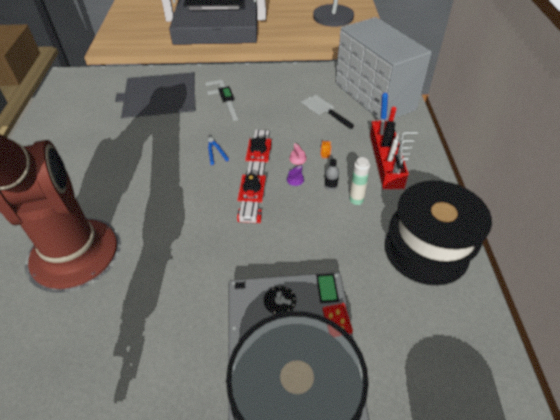

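Scene: two cradles on the rail, with black parts at about (410,230) and (348,208). The purple (362,268) and pink (399,287) look-alikes are off the rail. The D-shaft with its stop arm is around (205,188) in scene and (280,300) in side. The part at (410,230) looks bar-shaped, so I'll check it close up and triangulate.

```bash
cat > h.py <<'E'
from bench import r
import cv2,numpy as np
from scipy.spatial.transform import Rotation as Ro
def pose(s):
    q=s["tool_rot"];T=np.eye(4);T[:3,:3]=Ro.from_quat([q[1],q[2],q[3],q[0]]).as_matrix();T[:3,3]=s["position"];return T
def ray(n,uv,s=None):
    p=r.camera_params(n);d=np.linalg.inv(p["K"])@[uv[0],uv[1],1]
    if n=="wrist":
        T=pose(s)@p["hand_eye"];return T[:3,3],T[:3,:3]@d
    return -p["R"].T@p["t"],p["R"].T@d
def plane(n,uv,z,s=None):
    o,d=ray(n,uv,s);return o+d*(z-o[2])/d[2]
def quat(yaw):  # tool down; tool x at world yaw
    q=(Ro.from_euler('z',yaw)*Ro.from_euler('x',np.pi)).as_quat();return np.array([q[3],q[0],q[1],q[2]])
E
python3 - <<'E'
from h import *
for uv,z in [((410,230),.07),((348,208),.07),((205,188),.084),((125,160),.149)]: print("scene",uv,plane("scene",uv,z).round(3))
for uv,z in [((260,146),.07),((253,183),.07),((281,299),.084),((297,377),.149)]: print("side",uv,plane("side",uv,z).round(3))
a=cv2.imread("pics/scene0.png");b=cv2.imread("pics/side0.png")
A=cv2.resize(a[180:280,290:470],None,fx=4,fy=4,interpolation=2)
B=cv2.resize(a[150:240,150:250],(400,360)); C=cv2.resize(b[260:330,220:300],(400,350))[:200] 
cv2.imwrite("pics/crop1.png",np.vstack([A,np.hstack([B[90:290,:360],C[:, :360]])]))
print(pose(r.observe()).round(3))
E
```

```text
scene (410, 230) [0.436 0.308 0.07 ]
scene (348, 208) [0.426 0.16  0.07 ]
scene (205, 188) [ 0.495 -0.173  0.084]
scene (125, 160) [ 0.523 -0.35   0.149]
side (260, 146) [0.446 0.294 0.07 ]
side (253, 183) [0.43  0.151 0.07 ]
side (281, 299) [ 0.492 -0.193  0.084]
side (297, 377) [ 0.514 -0.375  0.149]
[[ 0.973  0.229 -0.     0.149]
 [ 0.229 -0.973  0.002 -0.632]
 [ 0.    -0.002 -1.     0.23 ]
 [ 0.     0.     0.     1.   ]]
```

View pics/crop1.png

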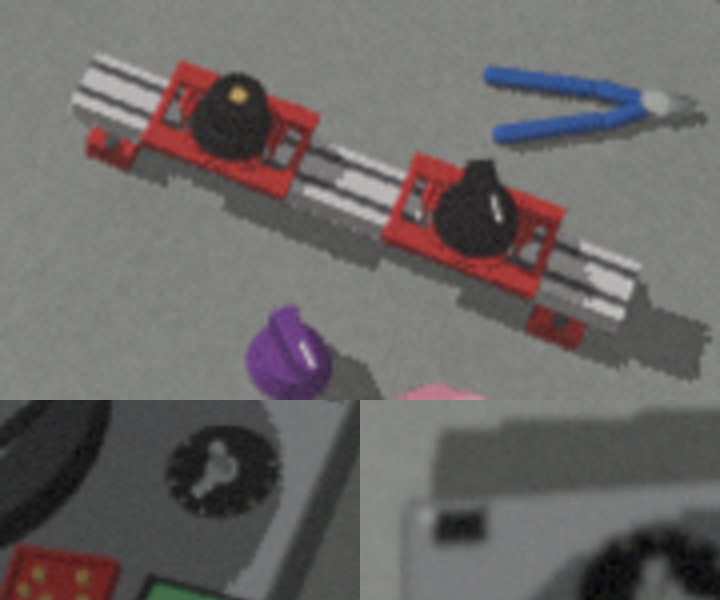

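The knob is the part at crop (480,205), scene (410,230): it has the bar and white line, with the nose towards roughly +x. The other part, scene (348,208), is the round thumbwheel. The stop arm on the dial at scene (205,188) points lower left. Next I take close wrist views of both.

```bash
python3 - <<'E'
from h import *
import pickle
for k,(p,z) in enumerate([((0.493,-0.185),.22),((0.442,0.300),.21)]):
    r.move_to([p[0],p[1],z],quat(0.)); r.pause(.3)
    s=r.observe(); im=r.get_image("wrist"); cv2.imwrite(f"pics/w{k}.png",im[:,:,::-1]); pickle.dump(s,open(f"w{k}.pkl","wb"))
    print(s["clock"],s["position"],s["joint_positions"].round(2))
a=cv2.imread("pics/w0.png");b=cv2.imread("pics/w1.png")
cv2.imwrite("pics/w01.png",np.hstack([a[60:360,80:480],b[60:360,80:480]]))
E
```

```text
2.4833 [ 0.49289121 -0.18546717  0.2199535 ] [ 0.38  0.44 -0.08  1.79  0.05  0.91 -1.3 ]
4.6083 [0.44237399 0.29946113 0.21001477] [-0.49  0.47 -0.22  1.78  0.13  0.9  -2.33]
```

View pics/w01.png

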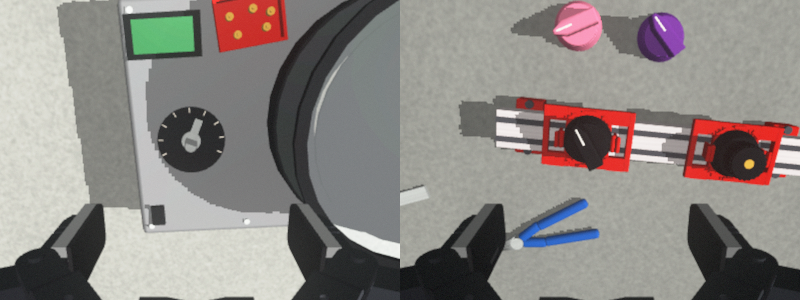

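Left: the stop arm runs from the shaft at (192,147) up to (198,122). Right: the knob is at (587,140) with its nose up-left, and the thumbwheel is at (742,155). I'll take a lower, vertical view of the knob for measurement.

```bash
python3 - <<'E'
from h import *
import pickle
r.move_to([0.440-0.071,0.302,0.15],quat(0.)); r.pause(.3)
s=r.observe(); im=r.get_image("wrist"); cv2.imwrite("pics/w2.png",im[:,:,::-1]); pickle.dump(s,open("w2.pkl","wb"))
print(s["clock"],s["position"])
def px(n,X,s):
    p=r.camera_params(n);T=np.linalg.inv(pose(s)@p["hand_eye"]);c=p["K"]@(T[:3,:3]@X+T[:3,3]);return c[:2]/c[2]
c=px("wrist",np.array([.440,.302,.07]),s).astype(int);print("knob crop centre",c)
a=cv2.imread("pics/w2.png");x0,y0=max(c[0]-50,0),max(c[1]-60,0)
A=cv2.resize(a[y0:y0+120,x0:x0+100],(400,480),interpolation=2);print("A off",x0,y0)
b=cv2.imread("pics/w0.png");B=cv2.resize(b[160:240,240:306],(396,480),interpolation=2)
cv2.imwrite("pics/c2.png",np.hstack([A,B]))
E
```

```text
5.425 [0.37022148 0.30219345 0.15051659]
knob crop centre [278 123]
A off 228 63
```

View pics/c2.png

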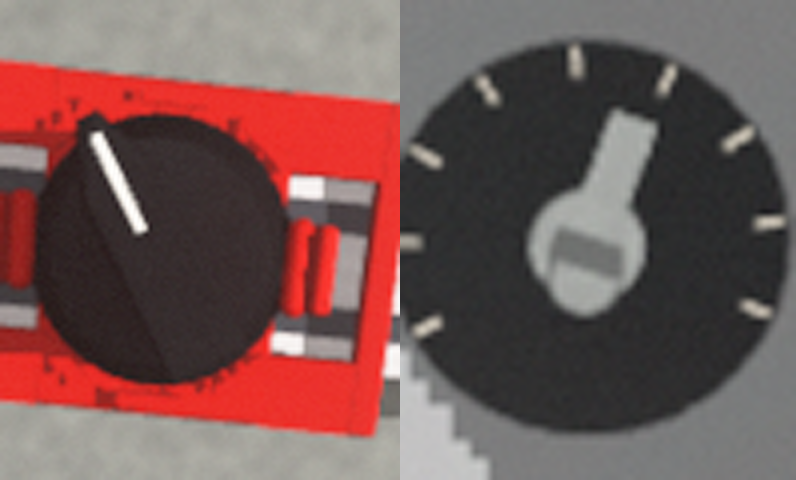

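Left: skirt circle centred at about (163,250) in the crop, white line from (97,133) to (143,232). Right: hub at (587,242), stop arm end at (636,115), dark flat face with the D tip below it at about (584,277). Next is fitting and casting these.

```bash
python3 - <<'E'
from h import *
import pickle
s0,s2=[pickle.load(open(f"w{k}.pkl","rb")) for k in(0,2)]
im=cv2.imread("pics/w2.png"); off=np.array([228,63])
# skirt: dark pixels in crop
sub=im[63:183,228:328]; m=((sub.max(2)<62)).astype(np.uint8)
m=cv2.morphologyEx(m,cv2.MORPH_OPEN,np.ones((9,9),np.uint8))
cs,_=cv2.findContours(m,cv2.RETR_EXTERNAL,cv2.CHAIN_APPROX_NONE); c=max(cs,key=cv2.contourArea)
P=np.array([plane("wrist",q+off,.049,s2)[:2] for q in c[:,0]])
def circ(P):
    for _ in range(8):
        A=np.c_[2*P,np.ones(len(P))];x=np.linalg.lstsq(A,(P**2).sum(1),rcond=None)[0];R=np.sqrt(x[2]+x[0]**2+x[1]**2)
        e=abs(np.hypot(*(P-x[:2]).T)-R);P=P[e<max(.0015,np.percentile(e,70)*1.5)]
    return x[:2].round(4),R.round(4),len(P)
print("skirt",circ(P),len(c))
w=(sub.min(2)>140);w[:, :20]=0;w[:,40:]=0;w[:30]=0;w[62:]=0
ys,xs=np.nonzero(w);L=np.array([plane("wrist",(x+228,y+63),.086,s2)[:2] for x,y in zip(xs,ys)])
vx,vy,cx,cy=cv2.fitLine(L.astype(np.float32),2,0,.01,.01).ravel();print("line",len(L),L.mean(0).round(4),np.arctan2(vy,vx)if vx>0 else np.arctan2(-vy,-vx))
b=cv2.imread("pics/w0.png")[160:240,240:306]
def p0(u,v,z): return plane("wrist",(240+(u-400)/6,160+v/6),z,s0)[:2].round(4)
print("hub",p0(587,242,.063),"armend",p0(638,115,.063),"tip",p0(584,277,.084),"dial",p0(592,237,.0605))
m=(b.max(2)<70).astype(np.uint8);m[60:,:17]=0
cs,_=cv2.findContours(m,0,cv2.CHAIN_APPROX_NONE);c=max(cs,key=cv2.contourArea)
print("dialfit",circ(np.array([plane("wrist",q+[240,160],.0605,s0)[:2] for q in c[:,0]])))
g=(b.min(2)>115).astype(np.uint8);n,l,st,ce=cv2.connectedComponentsWithStats(g)
for k in range(1,n):
    if st[k,4]>60:
        y,x=np.nonzero(l==k);print(st[k],ce[k])
a=p0(638,115,.063)-p0(587,242,.063);print("armyaw",np.arctan2(a[1],a[0]),np.hypot(*a))
E
```

```text
skirt (array([0.4379, 0.3103]), np.float64(0.0237), 161) 231
line 100 [0.449  0.3156] 0.44671276
hub [ 0.4885 -0.1792] armend [ 0.5097 -0.1875] tip [ 0.4883 -0.179 ] dial [ 0.4888 -0.1799]
dialfit (array([ 0.4882, -0.1791]), np.float64(0.0325), 177)
[  0   0  66  36 825] [35.15272727  7.60727273]
[ 22  19  21  33 364] [32.66483516 36.22252747]
[  0  45  66  35 874] [34.24485126 71.09954233]
armyaw -0.3731655628083223 0.02276686188300887
```

```bash
python3 - <<'E'
from h import *
q=quat(.446);x,y=.4379,.3103
r.gripper_to(.036)
r.move_to([x,y,.125],q); r.movel([x,y,.078],q,.08); r.pause(.2)
f0=r.observe()["wrist_force"][2]
for z in (.075,.0725,.0705,.0690):
    r.movel([x,y,z],q,.03);s=r.observe();print(z,s["wrist_force"].round(2),s["position"].round(4))
    if s["wrist_force"][2]-f0>4: print("contact");break
im=r.get_image("side");cv2.imwrite("pics/s3.png",im[:,:,::-1])
r.gripper_to(0.0);r.pause(.2);s=r.observe();print(s["clock"],s["opening"],s["gripper_force"],s["wrist_force"].round(2),s["torque"].round(2),s["position"].round(4))
E
```

```text
0.075 [ 0.49 -0.24  0.13] [0.4378 0.3101 0.0749]
0.0725 [ 0.39 -0.32  0.12] [0.4378 0.3102 0.0723]
0.0705 [-0.92  0.    0.78] [0.4378 0.3102 0.0704]
0.069 [ 0.23 -0.28 -1.09] [0.4379 0.3103 0.0689]
9.0083 0.012465588891205609 60.86584210395813 [ 0.22 -1.92  3.03] [-0.43  0.    0.01] [0.438  0.3098 0.0691]
```

```bash
python3 - <<'E'
from h import *
q=quat(.446);x,y=.4379,.3103
for z in (.073,.077,.081,.09,.16):
    r.movel([x,y,z],q,.05 if z<.1 else .12);s=r.observe();print(z,s["wrist_force"].round(2),s["torque"].round(2),s["opening"])
r.movel([x,y,.19],q,.12)
r.move_to([.4883,-.1791,.19],quat(-.373)); r.pause(.3)
s=r.observe();print(s["clock"],s["position"].round(4),s["opening"],s["gripper_force"],s["joint_positions"].round(2))
a=r.get_image("wrist");b=r.get_image("scene");c=r.get_image("side")
A=a[60:420,80:480];B=cv2.resize(b[120:210,155:255],(400,360),interpolation=2)
C=cv2.resize(c[200:320,240:340],(400,480))
cv2.imwrite("pics/w4f.png",a[:,:,::-1])
cv2.imwrite("pics/c4.png",np.hstack([A,B])[:,:,::-1]);cv2.imwrite("pics/side4.png",c[:,:,::-1])
E
```

```text
0.073 [-1.96 -1.62 -0.07] [-0.36  0.22  0.01] 0.012391732952135174
0.077 [-0.65 -1.82  6.1 ] [-0.23 -0.13  0.  ] 0.012405116337698575
0.081 [ 1.2  -0.19  0.27] [ 0.06  0.01 -0.02] 0.012912812028465975
0.09 [-0.68 -1.28 -0.69] [0.02 0.   0.02] 0.012479451955273651
0.16 [ 0.33 -0.45 -1.31] [ 0.   -0.01  0.01] 0.012223138405326017
13.3167 [ 0.4885 -0.1785  0.19  ] 0.012667547048399973 60.8836555480957 [ 0.39  0.47 -0.11  1.85  0.07  0.83 -1.7 ]
```

View pics/c4.png

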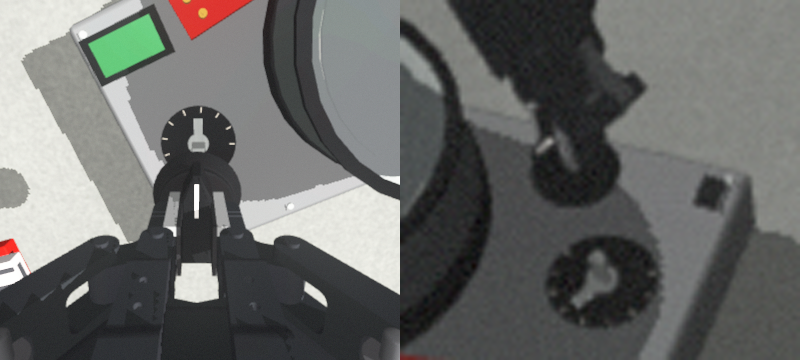

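The knob is held with its white line at (197,200), in line with the stop arm and shaft at (198,143), so the alignment looks right. I'll check the knob's position in the hand by numbers, then descend stepwise with force monitoring.

```bash
python3 - <<'E'
from h import *
s=r.observe();im=cv2.imread("pics/w4f.png");T=np.linalg.inv(pose(s))
w=im[235:290,262:292].min(2)>150;ys,xs=np.nonzero(w)
t=np.array([(T@np.r_[plane("wrist",(u+262,v+235),s["position"][2]+.017,s),1])[:2] for u,v in zip(xs,ys)])
vx,vy,_,_=cv2.fitLine(t.astype(np.float32),2,0,.01,.01).ravel()
print("line in tool (expect .0123,0):",len(t),t.mean(0).round(4),"yaw",np.arctan(vy/vx).round(3),"x range",t[:,0].min().round(4),t[:,0].max().round(4))
x,y=.4883,-.1791;q=quat(-.373)
r.movel([x,y,.113],q,.1);r.pause(.2);b=r.observe()["wrist_force"];print("base",b.round(2))
for z in (.107,.104,.102,.100,.098,.096,.094,.092):
    r.movel([x,y,z],q,.04);r.pause(.1);s=r.observe();f=s["wrist_force"]-b
    print(z,f.round(2),s["torque"].round(2),s["position"].round(4))
    if f[2]>9 or np.hypot(*f[:2])>12: print("stop");break
print(s["clock"])
E
```

```text
line in tool (expect .0123,0): 169 [ 0.0121 -0.0013] yaw -0.002 x range 0.0041 0.0198
base [-0.01  0.02 -0.17]
0.107 [-0.86  0.61 -0.45] [ 0.02 -0.01 -0.02] [ 0.4883 -0.1791  0.1069]
0.104 [-0.09 -0.04  0.2 ] [ 0.01 -0.07 -0.04] [ 0.4883 -0.1791  0.104 ]
0.102 [ 1.43 -0.89 -1.21] [-0.12 -0.23 -0.01] [ 0.4885 -0.1792  0.102 ]
0.1 [ 1.11 -0.07 -1.11] [-0.22 -0.26  0.07] [ 0.4885 -0.1793  0.1   ]
0.098 [ 1.76 -2.42 -1.79] [-0.33 -0.34 -0.02] [ 0.4885 -0.1793  0.098 ]
0.096 [ 1.   -1.73 -0.77] [-0.39 -0.36  0.01] [ 0.4885 -0.1793  0.096 ]
0.094 [ 1.72 -2.01 -0.44] [-0.43 -0.46  0.04] [ 0.4885 -0.1792  0.094 ]
0.092 [ 1.67 -2.1  -0.77] [-0.57 -0.45  0.02] [ 0.4885 -0.1793  0.092 ]
17.4333
```

```bash
python3 - <<'E'
from h import *
x,y=.4886,-.1795;q=quat(-.373)
for z in (.0910,.0902,.0894,.0886,.0878,.0870,.0862,.0854,.0846,.0838):
    r.movel([x,y,z],q,.03);r.pause(.15);s=r.observe();f=s["wrist_force"]
    print(z,f.round(2),s["torque"].round(2),s["position"].round(4))
    if f[2]>18: print("stop");break
print(s["clock"],s["opening"],s["gripper_force"])
E
```

```text
0.091 [ 1.25 -1.78 -0.76] [-0.39 -0.33  0.06] [ 0.4885 -0.1794  0.0909]
0.0902 [ 0.98 -1.23  3.47] [-0.23 -0.14 -0.04] [ 0.4885 -0.1794  0.0904]
0.0894 [-0.48 -0.82  4.8 ] [-0.23 -0.04  0.02] [ 0.4886 -0.1794  0.0894]
0.0886 [-0.3  -1.1   4.25] [-0.16 -0.08  0.04] [ 0.4885 -0.1794  0.0886]
0.0878 [ 0.08 -1.31  4.94] [-0.16 -0.01  0.07] [ 0.4886 -0.1794  0.0878]
0.087 [ 0.1  -0.39  6.05] [-0.17  0.03  0.02] [ 0.4885 -0.1794  0.0871]
0.0862 [-0.63 -0.22  5.4 ] [-0.09  0.01  0.08] [ 0.4886 -0.1794  0.0864]
0.0854 [-0.63 -0.51  7.19] [-0.1   0.17  0.02] [ 0.4886 -0.1794  0.0857]
0.0846 [-0.96 -0.39 11.7 ] [-0.08  0.29  0.02] [ 0.4886 -0.1794  0.0856]
0.0838 [-2.12  0.57 15.82] [0.06 0.61 0.01] [ 0.4887 -0.1794  0.0855]
21.4333 0.01245159228811437 63.33853483200073
```

The force signature matches the task: contact at 0.0904 (4 N), rising to 7 N, then a hard stop 4.9 mm lower at about 16 N. Handing in.

```bash
python3 - <<'E'
from bench import r
print(r.job_done())
E
```

```text
the job is handed in; nothing more can be done
None
```

The job is handed in at about 21 s on the robot's clock, with the knob pushed home on the D-shaft, pressed about 4.9 mm in and still gripped at about 63 N; the hand-in call returned no verdict, and nothing but the knob was touched as far as I could tell.

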